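Close the cup clamp past its half-way detent

TASK

A filled cup stands in one of the two cup clamps. With the tips of the closed fingers, push the upright black handle of that clamp's lever round anticlockwise (seen from above), past the click at its half-way stop and on to its second, last stop, so that the roller closes on the cup and keeps it against the two posts; then take the hand away. Push only this lever: do not touch or lift the cup, and leave the other clamp's lever and the weight, marker pen and date stamp as they are.

Things in the scene. Friction and masses are not known exactly. Their poses are not given: they have to be found in the camera images.
- clamp_a: the clamp in which the cup stands: aluminium base plate 170 x 195 x 12 mm, and a quadrant plate 135 x 120 x 8 mm under the handle; fixed. Origin on the table top, z up. In its frame (mm): cup's seat (-36, 0) against two steel posts on its -x side, 50 mm high; lever's pivot (26, -75); grey gear housing 56 x 46 mm at (-40, -105), top at z 64
- clamp_b: the empty clamp, to be left alone: the same in every size as clamp_a
- lever_a (a joint): lever of clamp_a, rad, 0 open, grows anticlockwise seen from above. Click stops at 0, 0.5 (first detent), 1.0 (second stop, cup clamped); hard end 1.02. Pushed slowly at the handle it takes 10 to 15 N to leave 0 and again to leave 0.5; past 0.25 it is drawn to 0.5, past 0.75 to 1.0
- lever_b (a joint): lever of clamp_b (leave it alone), the same values
- lever_a_knob (a point): on the axis of the upright black handle of clamp_a's lever, 75 mm above the table; moves with the lever. Handle: 22 mm in diameter, straight from 43 to 94 mm above the table, top at 105 mm. Above 35 mm height the space 60 mm round its clockwise side is free
- lever_b_knob (a point): the same point on the handle of clamp_b's lever
- clamp_a_pivot (a point): clamp_a's lever pivot, at table height, axes as clamp_a's. The lever is a flat bell crank, 23 to 31 mm above the table: the handle 90 mm from the pivot, at -55 degrees from +x (anticlockwise counts plus) at joint 0, +2.3 at joint 1; on the other arm, 75 mm out, a rubber roller 24 mm thick that closes on the cup's +x side
- clamp_a_seat (a point): centre of the cup's seat in clamp_a, on the plate's top 12 mm above the table; the cup's origin belongs here when clamped
- cup: open cup filled with brown paste, 104 mm in diameter, 41 mm high, 0.2 kg, loose on clamp_a's plate, up to 9 mm from its seat; origin at the centre of its underside, z up
- weight: brass knobbed weight, 29 mm in diameter, 48 mm high, loose, upright, on the table; origin at the centre of its underside
- pen: grey and black marker pen, 134 mm long, 15 mm thick, loose, lying on the table along its own y; origin at the centre of its underside
- stamp: black and grey date stamp, 30 x 42 mm, 88 mm high, loose, upright on the table; origin at the centre of its underside

How it is judged:
By the outcome, as a careful person would: the job done as asked, in the order asked, and still so for the second after the job is handed in, with the robot touching nothing.
It also fails if it takes over 35 s, if anything falls off the work surface, if the arm or the gripper's body presses on something with over 40 N, if the wrist force passes 120 N, or if a joint passes its speed limit or range.

ROBOT

A 6-joint arm with a two-finger parallel gripper is mounted at the origin on the work surface; the furniture and walls round the work are solid. World frame = base frame: x ahead of the robot, y to its left, z up, the work surface at z = 0. Lengths are in m, angles in rad, forces in N, time in s.
With the tool pointing down it reaches from about 0.325 to 0.925 m from the base axis. Payload 3.1 kg.
Tool frame: the origin (TCP) lies at the very end of the fingers, on their centre line; the grasp point (between the pads) lies 19 mm behind it (manip.hold_point_z is the distance from the TCP to the grasp point, in m); z points along the fingers, y is the line along which they close (so a half turn about z gives the same grasp; the last joint's range is limited). The gripper opens to 85 mm and grips with 20 to 120 N. Pads are 22 mm wide; open, the fingers measure 114 mm over their backs; the gripper's body (76 mm by 85 mm) begins 54 mm behind the grasp point. The pads swing forward as they close: fully open they stand 13 mm farther back than shut.
Start: joints at [1.135, 0.217, 1.613, -0, 1.311, -0.112], TCP at [0.199, 0.593, 0.231] pointing down, gripper open.
Joint ranges: [-2.75, 2.75], [-0.78, 2.1], [0.31, 2.55], [-1.13, 4.27], [0.13, 2.63], [-2.58, 2.58]. Speed limits (rad/s): [2.79, 2.79, 3.14, 3.14, 3.14, 3.14].

INTERFACE

Orientations are given as a unit quaternion [x, y, z, w].
In Python, from station import manip gives the robot as it stands.
- The arm moves only by the shell command python3 drive.py FILE [FORCE], which reads ROWS from the file FILE. ROWS is a JSON object whose key "segments" holds a list of rows, 1 to 8 of them, each of 7 numbers: dx, dy, dz in m, then a rotation vector rx, ry, rz in rad, then the opening from 0.0 (shut) to 1.0 (fully open); each row is the pose to reach, as a shift and turn from the pose commanded when the command began, along the tool's axes at that moment; what a row does not reach only later rows make up. A row lasts 1/8 s, in which the tool goes at most 0.0625 m and 0.188 rad, less where a joint would pass 70% of its speed; a pose out of reach is approached as far as the arm can. The fingers move at their own pace and stop on an object; FORCE is the grip in N (left out, the last holds). Time passes only in rows, so rows that do not move let the fingers close. It prints the time, the measured TCP pose, the force, the opening and the grip force at its end. Input that does not fit is refused with a message, and nothing moves.
- manip.sense(): the state, without advancing time (a new reading comes with each control period).
- manip.get_image(name): name is "side" or "top"; returns (picture, depth): 400x640x3 uint8, blue, green, red; 400x640 float32, m along the optical axis (not along the pixel's ray), 0 where there is no reading.
- manip.calibration(name): a dict with "fx", "fy", "cx", "cy" (pixels), "world_from_camera" (4x4, takes a point from camera to world coordinates). Camera axes: x right, y up, looking along -z (the intrinsics and any distortion apply to the point x, -y, -z); pixel columns grow to the right and rows downward; lengths in m; the calibration is good to about 2 mm. A picture is of the moment at which its call begins. calibration takes no time and is no camera call.
- manip.job_done(): hands the job in; it is judged then, once.
The state is a dict: "time_s": time; "joints": joint angles; "qd": joint speeds; "joint_torque": joint torques, N m; "eef_pos": TCP position; "orientation": TCP orientation; "wrist_force": force on the tool from outside, world axes, zero at the start; "torque": the same for the moment, N m; "grip_width": opening from 0.0 (shut) to 1.0 (fully open); "gripper_force": force on a finger pad.
Only numpy, scipy, OpenCV 4.12 (cv2) and the standard library are available. Lean on these libraries where they do the work, as an engineer would, in place of code of your own. Each camera call takes 0.05 s, during which the arm holds its last target. There are 200 camera calls.

## Working session

There is one attempt and no reset: what is moved stays moved. The work goes in short steps, Python scripts to look and compute and a shell command to move; the robot and the scene stay as the last step left them, time stands still between calls to the robot, and variables do not carry over. Pictures are saved under pics/ and viewed, at most 10 in all, crops included, and the job is handed in when it is done.

```bash
ls; mkdir -p pics
python3 - <<'E'
from station import manip
import cv2,numpy as np
for n in("top","side"):
    p,d=manip.get_image(n);cv2.imwrite(f"pics/{n}0.png",p);np.save(f"pics/{n}0.npy",d)
    c=manip.calibration(n);print(n,{k:(np.round(v,4).tolist() if hasattr(v,'__len__') else v) for k,v in c.items()})
s=manip.sense();print(s)
E
```

```text
drive.py
pics
station.py
top {'fx': 397.34312051079115, 'fy': 397.34312051079115, 'cx': 323.76556953529655, 'cy': 198.305826135957, 'world_from_camera': [[0.0298, 0.987, -0.1581, 0.3958], [-0.9995, 0.0305, 0.0019, -0.0043], [0.0067, 0.158, 0.9874, 1.0368], [0.0, 0.0, 0.0, 1.0]]}
side {'fx': 381.7429257880583, 'fy': 381.7429257880583, 'cx': 314.0439583770956, 'cy': 202.741684545912, 'world_from_camera': [[-0.8772, 0.3003, -0.3746, 0.2061], [-0.4799, -0.5723, 0.665, 0.5659], [-0.0147, 0.7631, 0.6461, 0.661], [0.0, 0.0, 0.0, 1.0]]}
{'time_s': 0.1, 'joints': array([ 1.13481049e+00,  2.17693932e-01,  1.61478809e+00, -2.39248939e-05,
        1.31130603e+00, -1.12187262e-01]), 'qd': array([ 0.00100087, -0.00215255, -0.00202285, -0.00172452, -0.00081371,
       -0.0001672 ]), 'joint_torque': array([-3.46817615e-04, -3.98076582e+01, -3.04970527e+01, -3.17498757e-05,
        4.22555837e-03, -1.49473112e-05]), 'eef_pos': array([0.1985193 , 0.591852  , 0.23008188]), 'orientation': array([ 1.61189810e-01,  9.86922814e-01, -1.05985384e-03, -2.85984615e-04]), 'wrist_force': array([0.06024678, 0.20295566, 0.78727724]), 'torque': array([0.01068993, 0.02381035, 0.03050292]), 'gripper_force': 0.0, 'grip_width': 0.9981774527407848}
```

View pics/top0.png

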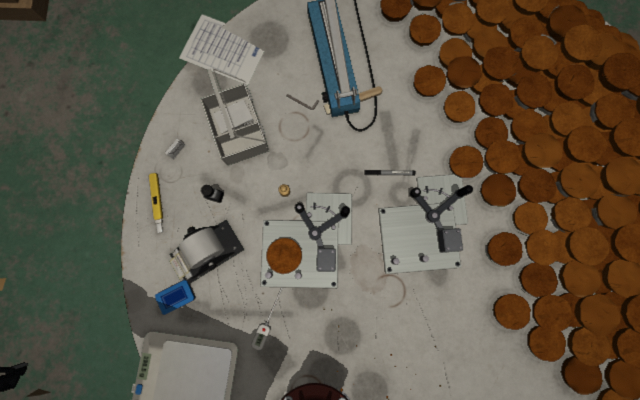

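View pics/side0.png

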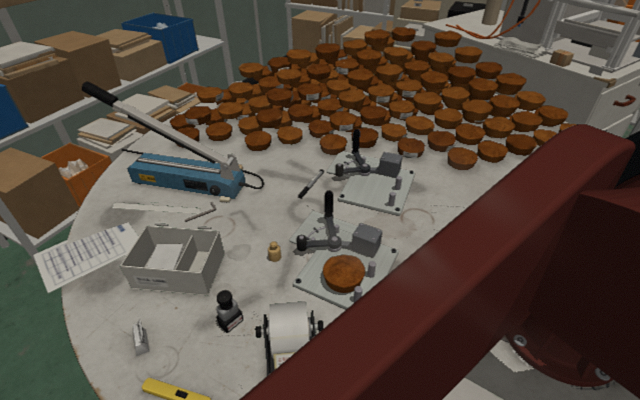

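The top view shows the cup at (284,255) in the left clamp, with its pivot near (316,233), black handle near (345,212) and roller at (300,208). The empty clamp is on the right, with its handle at (463,190). The side view shows the same handle upright at (329,205). I'll measure these next.

```bash
cat > h.py <<'E'
from station import manip
import cv2,numpy as np
def ray(n,u,v,z):
    c=manip.calibration(n);T=np.array(c["world_from_camera"])
    d=T[:3,:3]@np.array([(u-c["cx"])/c["fx"],-(v-c["cy"])/c["fy"],-1]);o=T[:3,3]
    return o+d*(z-o[2])/d[2]
def cloud(n,D):
    c=manip.calibration(n);T=np.array(c["world_from_camera"])
    v,u=np.mgrid[:400,:640]
    P=np.stack([(u-c["cx"])/c["fx"]*D,-(v-c["cy"])/c["fy"]*D,-D],-1)
    return P@T[:3,:3].T+T[:3,3]
E
python3 - <<'E'
from h import *
print([k for k in manip.calibration("top")])
for n,(a,b,c,d) in {"top":(250,180,360,295),"side":(280,180,420,310)}.items():
    I=cv2.imread(f"pics/{n}0.png");W=cloud(n,np.load(f"pics/{n}0.npy"))
    cv2.imwrite(f"pics/{n}crop.png",cv2.resize(I[b:d,a:c],None,fx=5 if n=="top" else 4,fy=5 if n=="top" else 4,interpolation=cv2.INTER_CUBIC))
    S=W[b:d,a:c].reshape(-1,3);
    v,u=np.mgrid[b:d,a:c];uv=np.stack([u,v],-1).reshape(-1,2)
    for lo,hi in((.06,.085),(.085,.13)):
        m=(S[:,2]>lo)&(S[:,2]<hi)
        print(n,lo,m.sum(),np.median(S[m],0).round(4),S[m].min(0).round(3),S[m].max(0).round(3),np.median(uv[m],0))
    # cup colour
    H=cv2.cvtColor(I,cv2.COLOR_BGR2HSV);M=cv2.inRange(H,(3,120,50),(18,255,255));M[:b]=0;M[d:]=0;M[:,:a]=0;M[:,c:]=0
    K=max(cv2.findContours(M,0,1)[0],key=cv2.contourArea);e=cv2.fitEllipse(K);print("cup",e,ray(n,*e[0],.053-.004))
E
```

```text
['fx', 'fy', 'cx', 'cy', 'world_from_camera']
top 0.06 403 [ 0.4027 -0.0162  0.0627] [ 0.374 -0.067  0.06 ] [0.518 0.007 0.084] [326. 259.]
top 0.085 67 [ 0.5186 -0.0575  0.1001] [ 0.509 -0.067  0.086] [ 0.53  -0.048  0.107] [345. 210.]
cup ((283.8000793457031, 255.19004821777344), (33.69529724121094, 34.890174865722656), 34.573333740234375) [0.40928273 0.08785825 0.049     ]
side 0.06 444 [ 0.4041 -0.0184  0.0637] [ 0.372 -0.063  0.06 ] [0.525 0.007 0.084] [365. 231.]
side 0.085 299 [0.4282 0.2547 0.1216] [ 0.399 -0.068  0.085] [0.527 0.278 0.129] [299. 304.]
cup ((395.6473083496094, 290.52593994140625), (43.226966857910156, 83.65206146240234), 59.10425567626953) [0.29369506 0.09399311 0.049     ]
```

View pics/topcrop.png

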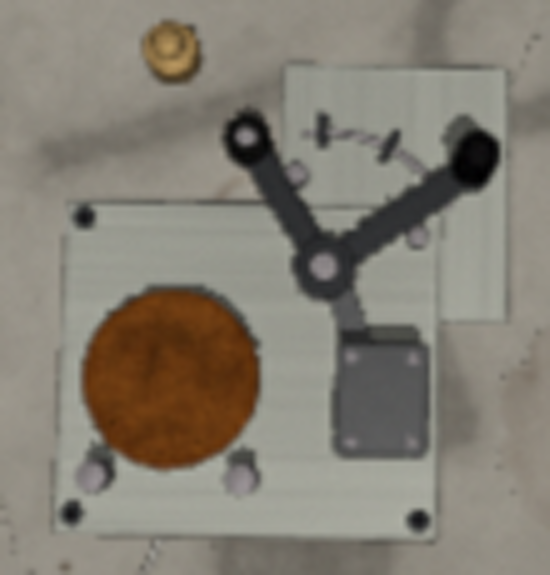

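View pics/sidecrop.png

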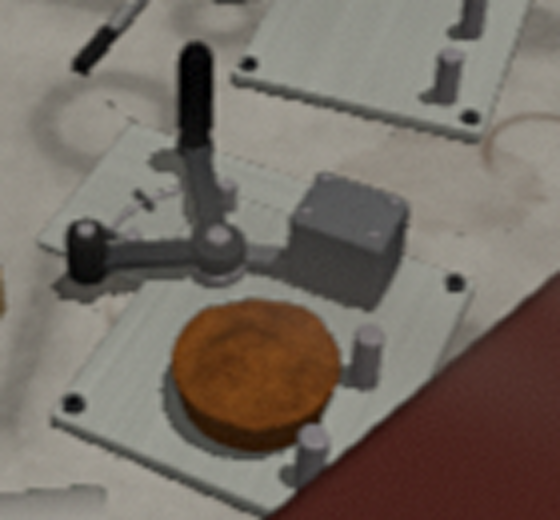

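The crops show the handle top at top-image pixel (344.5,211), the pivot bolt at (314.6,233.2), and plate screws at (266.8,223.4), (264.2,282.6) and (333.6,284.2). The lever is at its open end.

Run:
```python
from h import *
from scipy.spatial.transform import Rotation as R
pv=ray("top",314.6,233.2,.036)
s=[ray("top",*q,.0125) for q in((266.8,223.4),(264.2,282.6),(333.6,284.2))]
print("pivot",pv,"screws",s)
a=s[0]-s[1];b=s[1]-s[2];print("yaw",np.degrees([np.arctan2(a[1],a[0]),np.arctan2(-b[0],b[1])]),np.linalg.norm(a),np.linalg.norm(b))
h=np.array([.519,-.0575]);print("handle radius",np.linalg.norm(h-pv[:2]),"dir",np.degrees(np.arctan2(*(h-pv[:2])[::-1])))
W=cloud("side",np.load("pics/side0.npy"));k=W[190:216,322:337].reshape(-1,3);k=k[(k[:,2]>.06)&(k[:,2]<.11)&(k[:,0]>.48)];print("side handle",len(k),k.mean(0),k.min(0),k.max(0))
s=manip.sense();print(R.from_quat(s["orientation"]).as_matrix().round(4),s["eef_pos"])
```

```text
pivot [0.4664842  0.01418773 0.036     ] screws [array([0.48966759, 0.13882601, 0.0125    ]), array([0.33990944, 0.13752813, 0.0125    ]), array([ 0.34111362, -0.03760352,  0.0125    ])]
yaw [0.49654448 0.39395113] 0.14976377277328334 0.17513579133930077
handle radius 0.08886529239395605 dir -53.77486086593353
side handle 152 [ 0.51489677 -0.05432511  0.08567706] [ 0.50622387 -0.06801916  0.06114572] [ 0.5268825  -0.04807845  0.10577597]
[[-9.480e-01  3.182e-01 -9.000e-04]
 [ 3.182e-01  9.480e-01 -2.000e-03]
 [ 2.000e-04 -2.200e-03 -1.000e+00]] [0.1985193  0.591852   0.23008188]
```

The clamp yaw is about 0.5°, the pivot is at (0.4665, 0.0142) and the handle is at (0.519, -0.059). The radius comes out at 89 mm against the stated 90 mm, and the screw spacings match the plate. I'll push with the flat side of the closed fingers (tool +x, turned to about 64° in world). First comes a transfer at height.

```bash
cat > go.py <<'E'
# prints the shift and turn in tool axes to a standoff/arc pose: joint q, gap g between tool centre and handle axis, height z
from h import *
import sys
from scipy.spatial.transform import Rotation as R
PV=np.array([.4665,.0142]);PHI=np.radians(64.5);n=np.array([np.cos(PHI),np.sin(PHI)])
Rt=np.column_stack([[n[0],n[1],0],[n[1],-n[0],0],[0,0,-1]])
s=manip.sense();Rc=R.from_quat(s["orientation"]).as_matrix()
for a in sys.argv[1:]:
    q,g,z=map(float,a.split(","));th=np.radians(-54.5)+q
    p=np.r_[PV+.09*np.array([np.cos(th),np.sin(th)])-g*n,z]
    print(a,"target",p.round(4),"shift",(Rc.T@(p-s["eef_pos"])).round(4),"turn",R.from_matrix(Rc.T@Rt).as_rotvec().round(4))
print("force",s["wrist_force"].round(1),"t",s["time_s"],"joints",s["joints"].round(2))
E
echo '{"segments":[[-0.25, -0.28, 0, 0, 0, 0.85, 0], [-0.25, -0.28, 0, 0, 0, 0.85, 0], [-0.25, -0.28, 0, 0, 0, 0.85, 0], [-0.25, -0.28, 0, 0, 0, 0.85, 0], [-0.25, -0.28, 0, 0, 0, 0.85, 0], [-0.25, -0.28, 0, 0, 0, 0.85, 0], [-0.25, -0.28, 0, 0, 0, 0.85, 0], [-0.25, -0.28, 0, 0, 0, 0.85, 0]]}' > next.json && python3 drive.py next.json; python3 go.py 0,.05,.23
```

```text
time_s: 1.1
eef_pos: [0.3466, 0.2475, 0.2311]
orientation: [0.554, 0.832, 0.0, -0.0]
wrist_force: [-0.7, 0.0, 0.2]
grip_width: -0.005
gripper_force: 0.0
0,.05,.23 target [ 0.4972 -0.1042  0.23  ] shift [-0.3826  0.0034  0.0008] turn [-7.000e-04 -5.000e-04  8.408e-01]
force [-0.7  0.   0.2] t 1.1 joints [ 0.45 -0.23  2.06  0.    1.31  0.06]
```

```bash
echo '{"segments":[[-0.383, 0.003, 0, 0, 0, 0.84, 0], [-0.383, 0.003, 0, 0, 0, 0.84, 0], [-0.383, 0.003, 0, 0, 0, 0.84, 0], [-0.383, 0.003, 0, 0, 0, 0.84, 0], [-0.383, 0.003, 0, 0, 0, 0.84, 0], [-0.383, 0.003, 0, 0, 0, 0.84, 0], [-0.383, 0.003, 0, 0, 0, 0.84, 0], [-0.383, 0.003, 0, 0, 0, 0.84, 0]]}' > next.json && python3 drive.py next.json; python3 go.py 0,.05,.056
```

```text
time_s: 2.1
eef_pos: [0.4978, -0.103, 0.2307]
orientation: [0.845, 0.535, -0.0, -0.001]
wrist_force: [-0.3, 0.3, -1.0]
grip_width: 0.005
gripper_force: 0.0
0,.05,.056 target [ 0.4972 -0.1042  0.056 ] shift [-0.0014  0.0003  0.1747] turn [-0.0019 -0.0006  0.0035]
force [-0.3  0.3 -1. ] t 2.1 joints [-0.34 -0.03  1.88  0.    1.29  0.1 ]
```

```bash
echo '{"segments":[[0, 0, 0.05, 0, 0, 0, 0], [0, 0, 0.1, 0, 0, 0, 0], [0, 0, 0.14, 0, 0, 0, 0], [0, 0, 0.165, 0, 0, 0, 0], [0, 0, 0.174, 0, 0, 0, 0], [0, 0, 0.174, 0, 0, 0, 0]]}' > next.json && python3 drive.py next.json; python3 go.py 0,.025,.056 0,.02,.056
python3 - <<'E'
from h import *
p,d=manip.get_image("top");cv2.imwrite("pics/top1.png",cv2.resize(p[170:300,250:410],None,fx=4,fy=4))
p,d=manip.get_image("side");cv2.imwrite("pics/side1.png",cv2.resize(p[130:330,240:440],None,fx=3,fy=3))
E
```

```text
time_s: 2.85
eef_pos: [0.4974, -0.103, 0.0573]
orientation: [0.845, 0.535, -0.0, -0.0]
wrist_force: [-0.4, 0.8, 0.8]
grip_width: 0.003
gripper_force: 0.0
0,.025,.056 target [ 0.508  -0.0816  0.056 ] shift [0.0238 0.0005 0.0013] turn [-0.0008 -0.0001  0.0042]
0,.02,.056 target [ 0.5102 -0.0771  0.056 ] shift [0.0288 0.0005 0.0013] turn [-0.0008 -0.0001  0.0042]
force [-0.4  0.8  0.8] t 2.85 joints [-0.34  0.2   2.    0.    0.94  0.1 ]
```

View pics/side1.png

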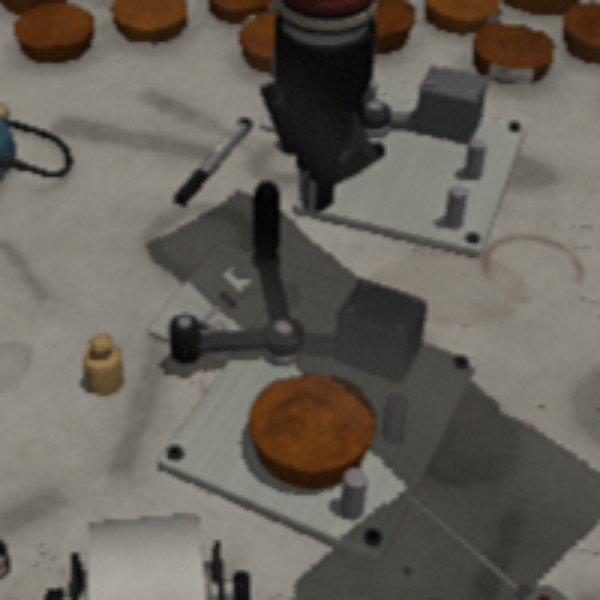

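The side crop shows the closed tips at (318,195), clear of the upright handle at (266,220) and on its clockwise side. Next I'll make contact slowly and compute the arc.

```bash
echo '{"segments":[[0.01, 0, 0.001, 0, 0, 0, 0], [0.018, 0, 0.001, 0, 0, 0, 0], [0.023, 0, 0.001, 0, 0, 0, 0], [0.027, 0, 0.001, 0, 0, 0, 0], [0.029, 0, 0.001, 0, 0, 0, 0], [0.029, 0, 0.001, 0, 0, 0, 0]]}' > next.json && python3 drive.py next.json; python3 go.py 0,.022,.056 .1,.022,.056 .2,.022,.056 .3,.022,.056 .4,.022,.056 .5,.022,.056
```

```text
time_s: 3.7
eef_pos: [0.5101, -0.0783, 0.0563]
orientation: [0.845, 0.535, -0.0, 0.0]
wrist_force: [-0.6, -0.2, 0.2]
grip_width: -0.002
gripper_force: 0.0
0,.022,.056 target [ 0.5093 -0.0789  0.056 ] shift [-0.0009 -0.0004  0.0003] turn [-0.      0.0001  0.0021]
.1,.022,.056 target [ 0.5163 -0.0733  0.056 ] shift [0.0072 0.0035 0.0003] turn [-0.      0.0001  0.0021]
.2,.022,.056 target [ 0.5228 -0.0671  0.056 ] shift [0.0156 0.0067 0.0003] turn [-0.      0.0001  0.0021]
.3,.022,.056 target [ 0.5286 -0.0602  0.056 ] shift [0.0243 0.009  0.0003] turn [-0.      0.0001  0.0021]
.4,.022,.056 target [ 0.5337 -0.0528  0.056 ] shift [0.0332 0.0104 0.0003] turn [-0.      0.0001  0.0021]
.5,.022,.056 target [ 0.538  -0.0449  0.056 ] shift [0.0421 0.0109 0.0003] turn [-0.      0.0001  0.0021]
force [-0.6 -0.2  0.2] t 3.7 joints [-0.29  0.21  1.99 -0.    0.94  0.15]
```

```bash
echo '{"segments":[[0.002, 0.001, 0, 0, 0, 0, 0], [0.004, 0.002, 0, 0, 0, 0, 0], [0.006, 0.003, 0, 0, 0, 0, 0]]}' > next.json && python3 drive.py next.json;echo '{"segments":[[0.002, 0.001, 0, 0, 0, 0, 0], [0.004, 0.002, 0, 0, 0, 0, 0], [0.006, 0.003, 0, 0, 0, 0, 0]]}' > next.json && python3 drive.py next.json; python3 go.py .5,.022,.056
```

```text
time_s: 4.08
eef_pos: [0.5149, -0.0752, 0.0562]
orientation: [0.845, 0.535, -0.001, 0.0]
wrist_force: [-2.4, -4.7, 1.0]
grip_width: 0.002
gripper_force: 3.2
time_s: 4.45
eef_pos: [0.5198, -0.0718, 0.0562]
orientation: [0.845, 0.535, -0.002, 0.001]
wrist_force: [-4.1, -6.5, 1.6]
grip_width: 0.001
gripper_force: 4.3
.5,.022,.056 target [ 0.538  -0.0449  0.056 ] shift [0.0321 0.0049 0.0001] turn [-0.0006  0.0038  0.0029]
force [-4.1 -6.5  1.6] t 4.45 joints [-0.27  0.23  1.96 -0.    0.95  0.18]
```

Contact, at about 8 N. I'll keep following the arc to the first detent.

```bash
echo '{"segments":[[0.003, 0.001, 0, 0, 0, 0, 0], [0.006, 0.002, 0, 0, 0, 0, 0], [0.009, 0.003, 0, 0, 0, 0, 0], [0.012, 0.0035, 0, 0, 0, 0, 0], [0.015, 0.004, 0, 0, 0, 0, 0]]}' > next.json && python3 drive.py next.json;echo '{"segments":[[0.003, 0.001, 0, 0, 0, 0, 0], [0.006, 0.001, 0, 0, 0, 0, 0], [0.009, 0.001, 0, 0, 0, 0, 0], [0.012, 0.001, 0, 0, 0, 0, 0], [0.015, 0.001, 0, 0, 0, 0, 0]]}' > next.json && python3 drive.py next.json; python3 go.py .5,.022,.056 .6,.022,.056 .7,.022,.056 .8,.022,.056 .9,.022,.056 1,.022,.056
python3 - <<'E'
from h import *
p,d=manip.get_image("side");cv2.imwrite("pics/side2.png",cv2.resize(p[130:330,240:440],None,fx=3,fy=3))
E
```

```text
time_s: 5.08
eef_pos: [0.5308, -0.0575, 0.0563]
orientation: [0.845, 0.534, 0.0, -0.001]
wrist_force: [0.2, 0.1, -0.6]
grip_width: -0.005
gripper_force: 0.0
time_s: 5.7
eef_pos: [0.5381, -0.0448, 0.0563]
orientation: [0.845, 0.535, 0.0, -0.0]
wrist_force: [0.3, 0.2, 1.0]
grip_width: 0.001
gripper_force: 0.0
.5,.022,.056 target [ 0.538  -0.0449  0.056 ] shift [-0.0001  0.      0.0003] turn [-0.     -0.      0.0021]
.6,.022,.056 target [ 0.5415 -0.0366  0.056 ] shift [ 0.0089 -0.0004  0.0003] turn [-0.     -0.      0.0021]
.7,.022,.056 target [ 0.5442 -0.028   0.056 ] shift [ 0.0178 -0.0016  0.0003] turn [-0.     -0.      0.0021]
.8,.022,.056 target [ 0.546  -0.0192  0.056 ] shift [ 0.0265 -0.0038  0.0003] turn [-0.     -0.      0.0021]
.9,.022,.056 target [ 0.5469 -0.0103  0.056 ] shift [ 0.035  -0.0068  0.0003] turn [-0.     -0.      0.0021]
1,.022,.056 target [ 0.5469 -0.0013  0.056 ] shift [ 0.0431 -0.0107  0.0003] turn [-0.     -0.      0.0021]
force [0.3 0.2 1. ] t 5.7 joints [-0.21  0.26  1.93  0.    0.95  0.23]
```

View pics/side2.png

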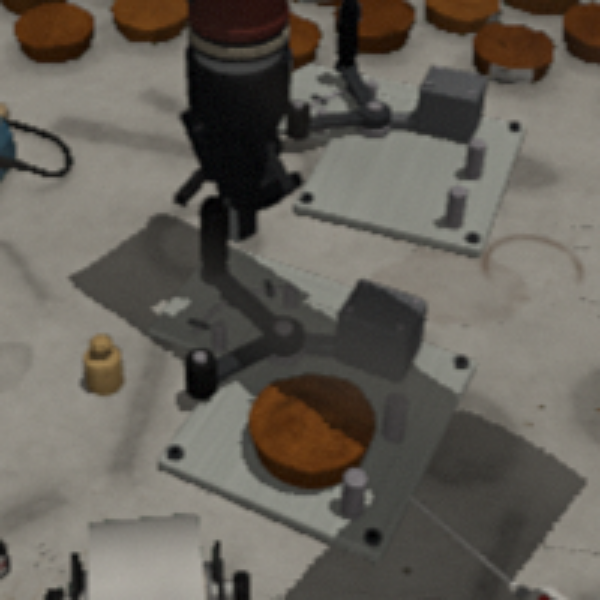

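The lever has clicked over to the half-way stop: the handle is at crop (212,230), just ahead of the tips at (243,225). The cup is untouched, so I'll start the second half.

```bash
echo '{"segments":[[0.003, 0, 0, 0, 0, 0, 0], [0.006, 0, 0, 0, 0, 0, 0], [0.009, 0, 0, 0, 0, 0, 0], [0.012, -0.001, 0, 0, 0, 0, 0], [0.015, -0.001, 0, 0, 0, 0, 0]]}' > next.json && python3 drive.py next.json;echo '{"segments":[[0.003, 0, 0, 0, 0, 0, 0], [0.006, -0.001, 0, 0, 0, 0, 0], [0.009, -0.002, 0, 0, 0, 0, 0], [0.012, -0.003, 0, 0, 0, 0, 0]]}' > next.json && python3 drive.py next.json; python3 go.py .8,.022,.056 .9,.022,.056 1,.022,.056 1,.019,.056
```

```text
time_s: 6.38
eef_pos: [0.5441, -0.0335, 0.0564]
orientation: [0.845, 0.535, -0.001, 0.002]
wrist_force: [0.5, -9.5, -1.5]
grip_width: -0.001
gripper_force: 4.1
time_s: 6.88
eef_pos: [0.5461, -0.0185, 0.0564]
orientation: [0.845, 0.534, 0.0, -0.0]
wrist_force: [0.3, 0.1, 0.5]
grip_width: 0.003
gripper_force: 0.0
.8,.022,.056 target [ 0.546  -0.0192  0.056 ] shift [-0.0007  0.0002  0.0004] turn [-0.0003 -0.0011  0.0012]
.9,.022,.056 target [ 0.5469 -0.0103  0.056 ] shift [ 0.0078 -0.0028  0.0004] turn [-0.0003 -0.0011  0.0012]
1,.022,.056 target [ 0.5469 -0.0013  0.056 ] shift [ 0.0159 -0.0067  0.0004] turn [-0.0003 -0.0011  0.0012]
1,.019,.056 target [0.5482 0.0014 0.056 ] shift [ 0.0189 -0.0067  0.0004] turn [-0.0003 -0.0011  0.0012]
force [0.3 0.1 0.5] t 6.875 joints [-0.16  0.27  1.91  0.    0.96  0.28]
```

```bash
echo '{"segments":[[0.004, -0.001, 0, 0, 0, 0, 0], [0.008, -0.003, 0, 0, 0, 0, 0], [0.011, -0.004, 0, 0, 0, 0, 0], [0.014, -0.006, 0, 0, 0, 0, 0], [0.016, -0.0065, 0, 0, 0, 0, 0], [0.018, -0.0065, 0, 0, 0, 0, 0]]}' > next.json && python3 drive.py next.json;python3 go.py  1,.019,.056
python3 - <<'E'
from h import *
p,d=manip.get_image("side");cv2.imwrite("pics/side3.png",cv2.resize(p[130:330,240:440],None,fx=3,fy=3))
E
```

```text
time_s: 7.62
eef_pos: [0.547, -0.0006, 0.0562]
orientation: [0.845, 0.535, -0.001, 0.0]
wrist_force: [-3.5, -4.7, 2.3]
grip_width: 0.001
gripper_force: 2.1
1,.019,.056 target [0.5482 0.0014 0.056 ] shift [0.0024 0.0002 0.0002] turn [-0.0011  0.0025  0.0029]
force [-3.5 -4.7  2.3] t 7.625 joints [-0.13  0.27  1.91 -0.    0.96  0.32]
```

View pics/side3.png

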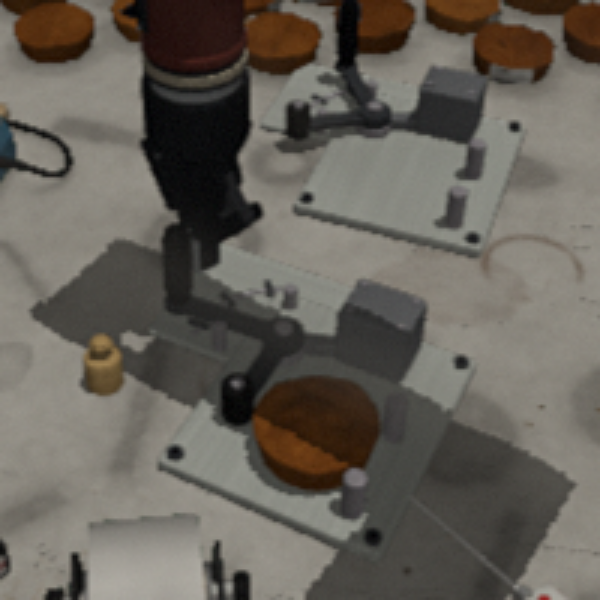

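The roller is at the cup, with the handle at crop (178,265). The contact gap suggests the lever is slightly short of its last stop, so I'll press on in small steps and watch the force.

```bash
for i in 1 2; do echo '{"segments":[[0.001, -0.0005, 0, 0, 0, 0, 0], [0.002, -0.001, 0, 0, 0, 0, 0], [0.002, -0.001, 0, 0, 0, 0, 0]]}' > next.json && python3 drive.py next.json|grep -E "eef|wrist"; done
```

```text
eef_pos: [0.5471, 0.0005, 0.0562]
wrist_force: [-3.1, -7.2, 2.1]
eef_pos: [0.5472, 0.001, 0.0563]
wrist_force: [-3.6, -12.2, 1.4]
```

```bash
for i in 1 2; do echo '{"segments":[[0.001, -0.0005, 0, 0, 0, 0, 0], [0.002, -0.001, 0, 0, 0, 0, 0], [0.002, -0.001, 0, 0, 0, 0, 0]]}' > next.json && python3 drive.py next.json|grep -E "eef|wrist"; done
python3 - <<'E'
from h import *
p,d=manip.get_image("side");cv2.imwrite("pics/side4.png",p)
W=cloud("side",d);m=(W[...,2]>.085)&(W[...,2]<.11)&(abs(W[...,0]-.557)<.02)&(W[...,1]>.003)&(W[...,1]<.04)
k=W[m];v,u=np.where(m);print(len(k),k.mean(0),k.min(0),k.max(0),u.mean(),v.mean())
E
```

```text
eef_pos: [0.5472, 0.0015, 0.0563]
wrist_force: [-3.3, -16.9, 1.1]
eef_pos: [0.5472, 0.0016, 0.0564]
wrist_force: [-3.4, -23.1, 0.5]
128 [0.55115005 0.0205198  0.09768013] [0.53810644 0.00433935 0.08500315] [0.56661099 0.03064084 0.10859274] 299.4765625 209.046875
```

It is now stiff: 23 N gives only 0.1 mm of travel. The far side of the handle at y = 0.031 puts its axis near y = 0.020, or joint about 1.0, so it is at the end stop. I'll back away and then lift.

```bash
echo '{"segments":[[-0.006, 0.001, 0, 0, 0, 0, 0], [-0.02, 0.003, 0, 0, 0, 0, 0], [-0.04, 0.003, 0, 0, 0, 0, 0], [-0.05, 0.003, 0, 0, 0, 0, 0], [-0.05, 0.003, -0.05, 0, 0, 0, 0], [-0.05, 0.003, -0.1, 0, 0, 0, 0], [-0.05, 0.003, -0.15, 0, 0, 0, 0], [-0.05, 0.003, -0.17, 0, 0, 0, 0]]}' > next.json && python3 drive.py next.json; echo '{"segments":[[-0.06, 0, 0, 0, 0, 0, 0], [-0.12, 0, 0, 0, 0, 0, 0], [-0.16, 0, 0, 0, 0, 0, 0], [-0.16, 0, 0, 0, 0, 0, 0], [-0.16, 0, 0, 0, 0, 0, 0]]}' > next.json && python3 drive.py next.json
python3 - <<'E'
from h import *
p,d=manip.get_image("top");cv2.imwrite("pics/top5.png",cv2.resize(p[160:300,240:400],None,fx=5,fy=4.2857));cv2.imwrite("pics/top5.png",cv2.resize(p[160:280+20,240:400],None,fx=4,fy=4))
W=cloud("top",d);m=(W[...,2]>.09)&(W[...,2]<.115)&(abs(W[...,0]-.557)<.03)&(abs(W[...,1]-.02)<.04)
k=W[m];h=(k.min(0)+k.max(0))/2;print("knob",len(k),h,k.mean(0));t=np.arctan2(h[1]-.0142,h[0]-.4665);print("q",t+np.radians(54.5))
H=cv2.cvtColor(p,cv2.COLOR_BGR2HSV);M=cv2.inRange(H,(3,120,50),(18,255,255));M[:180]=0;M[295:]=0;M[:,:250]=0;M[:,360:]=0
K=max(cv2.findContours(M,0,1)[0],key=cv2.contourArea);e=cv2.fitEllipse(K);print("cup",e[0],ray("top",*e[0],.049),"seat",.4665-.062,.0142+.075)
E
```

```text
time_s: 10.22
eef_pos: [0.5307, -0.0379, 0.2306]
orientation: [0.845, 0.534, 0.003, 0.002]
wrist_force: [0.2, -0.5, -0.5]
grip_width: -0.003
gripper_force: 0.0
time_s: 10.85
eef_pos: [0.4602, -0.1816, 0.2262]
orientation: [0.845, 0.534, 0.0, -0.0]
wrist_force: [-0.6, 0.1, -0.1]
grip_width: -0.001
gripper_force: 0.0
knob 63 [0.55603617 0.02008513 0.09788751] [0.55596572 0.01941734 0.0995877 ]
q 1.016839074286234
cup (283.6919250488281, 256.7389221191406) [0.40550858 0.08795168 0.049     ] seat 0.4045 0.0892
```

View pics/top5.png

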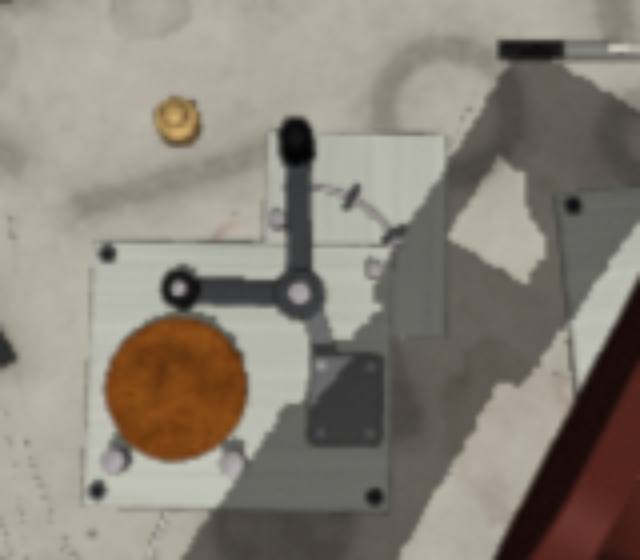

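The lever is at joint ≈1.0, with the handle at crop (296,140). The roller at (180,288) is on the cup, and the cup is against both posts, within 2 mm of its seat. The hand is clear, so I'm handing in.

```bash
python3 -c "
from station import manip
print(manip.job_done())"
```

```text
the job is handed in; nothing more can be done
None
```

The lever of the cup's clamp was pushed past the half-way click to its last stop (measured joint about 1.0), the roller holds the cup against both posts, the hand is clear, and the job was handed in at about 11 s; no verdict came back.

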